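# Test the craft table's safety switch

## Robot

A 7-joint arm with a two-finger parallel gripper is mounted at the origin on the work surface. World frame = base frame: x ahead of the robot, y to its left, z up, the work surface at z = 0. Lengths are in mm, angles in rad, forces in N, time in s.
With the tool pointing down it reaches from about 425 to 825 mm from the base axis. Payload 3.6 kg.
Tool frame: the origin (TCP) lies between the finger pads; the fingertips stand 17 mm ahead of it and the grasp point (between the pads) lies 2 mm behind it (robot.nose_length is the distance from the TCP to the fingertips, in mm); z points along the fingers, y is the direction in which the jaws open and shut (so a half turn about z gives the same grasp; the last joint's range is limited). The gripper opens to 93 mm and grips with 3 to 60 N. Pads are 15 mm wide; open, the fingers measure 128 mm over their backs; the gripper's body (75 mm by 188 mm) begins 65 mm behind the grasp point.
Start: joints at [1.175, 0.615, -0.013, 1.423, 0.008, 1.103, -0.04], TCP at [234.332, -606.26, 235.64] pointing down, gripper open.
Joint ranges: [-3.12, 3.12], [-0.3, 2.06], [-1.34, 1.32], [0.26, 2.42], [-1.36, 4.5], [0.01, 1.98], [-2.84, 2.84]. Speed limits (rad/s): [2.79, 2.79, 3.14, 3.14, 3.14, 3.14, 3.14].

## Interface

Orientations are given as a unit quaternion [w, x, y, z].
In Python, from plant import robot, kinematics, eyes, ticket gives the robot as it stands. Calls block until the motion is done:
- robot.move_to(position, orientation): joint-space move of the TCP to a pose.
- robot.move_linear(position, ori=None, v=150, force_limit=None): straight line of the TCP; ori=None keeps the orientation; v is the mean speed in mm/s. With force_limit (N) it stops when the force on the tool has changed by that much, and returns True; else False.
- robot.movej(angles): joint-space move.
- robot.grip(opening): finger opening in mm; the grip force is fixed at half the most; returns when the fingers have stopped.
- robot.sleep(seconds).
- kinematics.solve_ik(position, orientation): joint angles nearest the present ones, or None.
- robot.get_obs(): the state.
- eyes.grab_frame(name): name is "side" or "top"; returns the picture (384x512x3 uint8, red, green, blue); there is no depth.
- eyes.get_calibration(name): a dict with "camera_matrix" (3x3 intrinsics, pixels), "k1" (the pictures are not rectified: a ray, as slopes to the right and down, at radius r is drawn at 1 + k1 r^2 times it, then the intrinsics apply), "xyz" and "attitude" of the camera in the world. Camera axes: x right, y up, looking along -z (the intrinsics and any distortion apply to the point x, -y, -z); pixel columns grow to the right and rows downward; lengths in mm; the calibration is good to about 2 mm. A picture is of the moment at which its call begins. get_calibration takes no time and is no camera call.
A pose or a line that the arm cannot do raises robot.MotionError and nothing moves.
- ticket.sign_off(): hands the job in, once; it reports no verdict.
The state is a dict: "clock": time; "qpos": joint angles; "dq": joint speeds; "joint_efforts": joint torques, N m; "ee_pos": TCP position; "eef_rot": TCP orientation; "force": force on the tool from outside, world axes, zero at the start; "moment": the same for the moment, N m; "finger_gap": finger opening in mm.
Only numpy, scipy, OpenCV 4.12 (cv2) and the standard library are available. Lean on these libraries where they do the work, as an engineer would, in place of code of your own. Each camera call takes 0.05 s, during which the arm holds its last target.

## Task

Before the class plugs in its glue guns, test the table's safety switch: take the test stick out of its rack and push the red button at the end of the channel with the stick's tip until the blue lever drops. Then lift the lever gently, without flicking it, back up to its stop, where it stays. Leave the stick lying flat in the green tray, the button sprung out again, and the picture frame, wire spool, vase and paper roll where they stand.

Things in the scene. Friction and masses are not known exactly. Their poses are not given: they have to be found in the camera images.
- lever (a joint): lever of the switch unit, rad: 0 = up at its stop, leaning 0.13 beyond upright away from the robot, kept there by its own weight; 1.78 = dropped, pointing forward from the hinge, 0.08 below level. It balances at 0.13; beyond that it falls slowly, in about 1 s. Lifting takes under 5 N at the bar
- lever_bar (a point): middle of the lever's blue round grip bar, 16 mm thick, along the unit's y, 100 mm from the hinge axis. It joins two steel arms, 10 mm thick and 90 mm apart (80 mm clear); the loop between them is open, so the bar can be pinched in its middle from above
- lever_hinge (a point): middle of the lever's hinge axis (along y), fixed in the unit, 114 mm above the table. Axes: x from the unit's front to its back (away from the robot), y left, z up. At lever value v the bar stands v - 0.13 rad from upright, tipped to -x. The front face is 30 mm to -x, the unit's top 14 mm below
- test_button (a joint): red test button at the inner end of the channel, m: 0 = out, 0.008 = fully in; it slides along the unit's +x and springs back. About 1.5 N to start it, 5 N at the end of its travel; the lever trips at about 0.005 to 0.006 if it stands up
- channel_mouth (a point): centre of the mouth of the test channel, 70 mm above the table: a level tunnel 40 mm wide, 44 mm high, running along +x into the front of the fixed white unit (160 x 260 x 100 mm high, its centre 80 mm along +x and 70 mm along +y from here). Axes as lever_hinge, which is 30 mm along +x and 130 mm along +y. Button face 78 mm inside; a 14 mm slot in the orange roof shows it
- button_face (a point): centre of the red button's face, 34 mm across; moves with the button
- stick_handle (a point): centre of the test stick's yellow handle, a 28 x 28 mm square bar 80 mm long; its x axis points along the stick to the tip. The stick is 180 mm long, 90 g, balancing in the handle, and lies level on the handle. At first the whole handle sits in the rack's sleeve and only the shaft sticks out
- stick_shaft (a point): point on the stick's dark wooden shaft, 45 mm from the tip; the shaft is round, 14 mm thick, 100 mm long, in line with the handle's centre. At first it stands out of the rack level, 44 mm above the table
- stick_tip (a point): blunt free end of the shaft, 140 mm from the handle's centre
- rack: fixed wooden rack block, 95 x 64 x 72 mm; origin under its centre. A level sleeve, 36 mm wide, 36 mm high and 89 mm deep, closed at the back and top, opens at its +x end (away from the robot); its floor is 30 mm above the table. The stick slides out along the rack's +x: 95 mm of pull frees it
- tray_in (a point): centre of the inner floor of the fixed green tray, 4 mm above the table; inside 252 (its x) x 142 mm (its y), rim 26 mm above the table
- frame: gilt picture frame lying flat in front of the switch unit, 142 x 180 x 18 mm; origin at the centre of its underside
- wire_spool: small copper wire spool standing upright, 40 mm across, 38 mm tall; origin under its centre
- vase: white vase of white carnations, 90 mm across, flowers to 270 mm high; origin under its centre
- paper_roll: upright roll of kitchen paper, 110 mm across, 220 mm tall; origin under its centre

How it is judged (in metres and radians):
On the way, in this order (a step that is already met when the one before it is completed fails the run):
1. the stick's tip is pushing the red button in (4 mm or more) (value of joint test_button above 0.004 m and distance between stick_tip and button_face below 0.03 m).
2. the lever has dropped (value of joint lever above 1.6 rad), for 0.05 s.
3. the lever is back up at its stop (value of joint lever below 0.08 rad), for 0.2 s.
At the end, for the whole second after the job is handed in: the lever is up within 0.08 rad of its stop, the button is out within 2 mm, and the stick lies flat inside the tray (handle centre and tip both within its walls and less than 30 mm above its inner floor) (value of joint lever below 0.08 rad and value of joint test_button below 0.002 m and x of stick_handle in the frame of tray_in between -0.13 and 0.13 m and y of stick_handle in the frame of tray_in between -0.075 and 0.075 m and z of stick_handle in the frame of tray_in between 0 and 0.03 m and x of stick_tip in the frame of tray_in between -0.13 and 0.13 m and y of stick_tip in the frame of tray_in between -0.075 and 0.075 m and z of stick_tip in the frame of tray_in between 0 and 0.03 m); the robot touches nothing.
It fails at once if the lever is flicked up (faster than 6 rad/s) (velocity of joint lever below -6 rad/s).
It fails at once if the picture frame, wire spool, vase or paper roll is moved more than 40 mm (distance of any of frame, wire_spool, vase, paper_roll from where it was at the start of the episode above 0.04 m).
It also fails if it takes over 72 s, if anything falls off the work surface, if the arm or the gripper's body presses on something with over 40 N, if the wrist force passes 120 N, or if a joint passes its speed limit or range.

## Working session

There is one attempt and no reset: what is moved stays moved. The work goes in short steps, each a Python script; the robot and the scene stay as the last script left them, time stands still between calls to the robot, and variables do not carry over. Pictures are saved under pics/ and viewed, and the job is handed in when it is done.

```bash
ls; mkdir -p pics; python3 - <<'E'
from plant import robot, kinematics, eyes, ticket
import cv2
for n in("side","top"):
    im=eyes.grab_frame(n); cv2.imwrite(f"pics/{n}0.png",im[:,:,::-1]); print(eyes.get_calibration(n))
o=robot.get_obs();print(o)
E
```

```text
pics
{'camera_matrix': array([[366.36374396,   0.        , 257.78387557],
       [  0.        , 366.36374396, 189.60987819],
       [  0.        ,   0.        ,   1.        ]]), 'k1': -0.004520763596784176, 'xyz': array([278.47458646, 789.82368825, 760.83776897]), 'attitude': array([-0.14783229, -0.07686451,  0.44374869,  0.88052516])}
{'camera_matrix': array([[401.18798343,   0.        , 262.34619227],
       [  0.        , 401.18798343, 193.25624304],
       [  0.        ,   0.        ,   1.        ]]), 'k1': -0.08701840055676605, 'xyz': array([ 323.59587051,  -16.24921516, 1577.30867861]), 'attitude': array([ 0.71015822,  0.06155253, -0.05145603, -0.69945612])}
{'clock': 0.1, 'qpos': array([ 1.17549009,  0.6158207 , -0.01260162,  1.42472133,  0.00810785,
        1.10337366, -0.04040724]), 'dq': array([ 0.00062422, -0.00331025, -0.00111173, -0.00429133,  0.00061773,
        0.00032188, -0.00118463]), 'joint_efforts': array([ 1.00903664e-03, -4.60043764e+01,  2.09728978e-01, -1.66245657e+01,
       -6.12252345e-02,  1.69202336e-02,  8.99736256e-05]), 'ee_pos': array([ 234.09080052, -605.67693905,  234.60390825]), 'eef_rot': array([-1.11295643e-03,  9.83040697e-01,  1.83384016e-01, -2.29339153e-04]), 'force': array([ 0.0268874 ,  0.39481809, -0.39414072]), 'moment': array([-0.01702192, -0.00661187,  0.01407511]), 'finger_gap': 92.88078922710906}
```

View pics/top0.png

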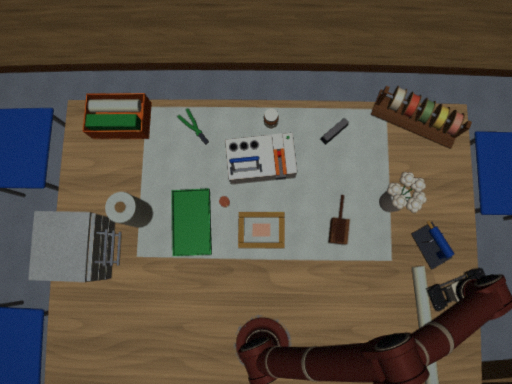

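View pics/side0.png

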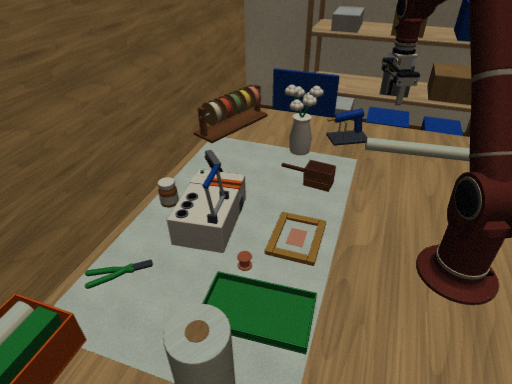

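```bash
cat > h.py <<'E'
import numpy as np, cv2
from scipy.spatial.transform import Rotation as R
from plant import robot, kinematics, eyes, ticket
C={n:eyes.get_calibration(n) for n in("side","top")}
def Rm(n):
    w,x,y,z=C[n]["attitude"]; return R.from_quat([x,y,z,w]).as_matrix()
def ray(n,uv):
    c=C[n];K=c["camera_matrix"];k=c["k1"]
    d=np.array([(uv[0]-K[0,2])/K[0,0],(uv[1]-K[1,2])/K[1,1]])
    s=cv2.undistortPoints(np.array([[uv]],float),K,np.array([k,0,0,0,0.]))[0,0]
    v=Rm(n)@np.array([s[0],-s[1],-1.]); return c["xyz"],v/np.linalg.norm(v)
def plane(n,uv,z):
    o,v=ray(n,uv); return o+v*(z-o[2])/v[2]
def tri(a,b):
    A=0;B=0
    for n,uv in(("side",a),("top",b)):
        o,v=ray(n,uv);P=np.eye(3)-np.outer(v,v);A=A+P;B=B+P@o
    return np.linalg.solve(A,B)
def proj(n,p):
    c=C[n];q=Rm(n).T@(np.asarray(p,float)-c["xyz"]);s=np.array([q[0],-q[1]])/-q[2]
    s=s*(1+c["k1"]*(s@s));K=c["camera_matrix"];return K[:2,:2]@s+K[:2,2]
def crop(n,im,x0,x1,y0,y1,f,name):
    cv2.imwrite("pics/"+name,cv2.resize(im[y0:y1,x0:x1,::-1],None,fx=f,fy=f,interpolation=cv2.INTER_CUBIC))
E
python3 - <<'E'
from h import *
im={n:cv2.imread(f"pics/{n}0.png")[:,:,::-1] for n in C}
print(proj("top",[0,0,0]),proj("side",[0,0,0]), proj("top",robot.get_obs()["ee_pos"]),proj("side",robot.get_obs()["ee_pos"]))
crop("top",im["top"],215,305,125,195,8,"t1.png")
crop("top",im["top"],160,360,180,260,4,"t2.png")
crop("side",im["side"],165,255,145,255,5,"s1.png")
crop("side",im["side"],190,350,150,350,3,"s2.png")
E
```

```text
[262.09472316 343.39486475] [454.55468214 272.37527282] [444.42736854 286.68527418] [393.07883799  94.53353199]
```

View pics/t1.png

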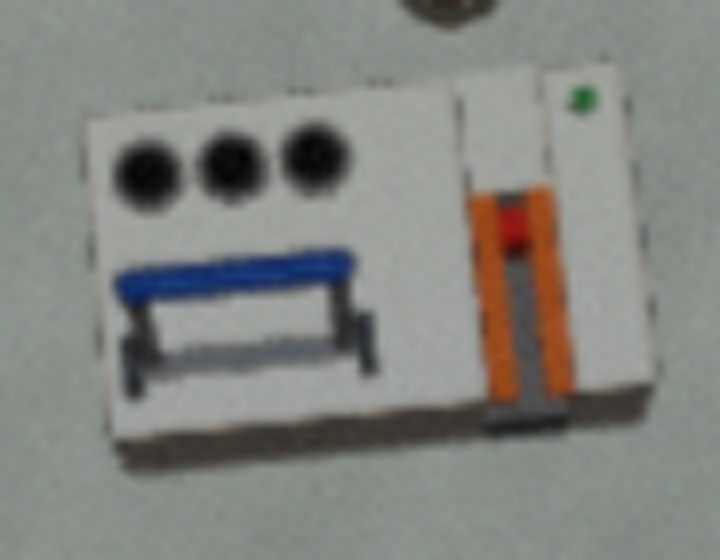

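View pics/t2.png

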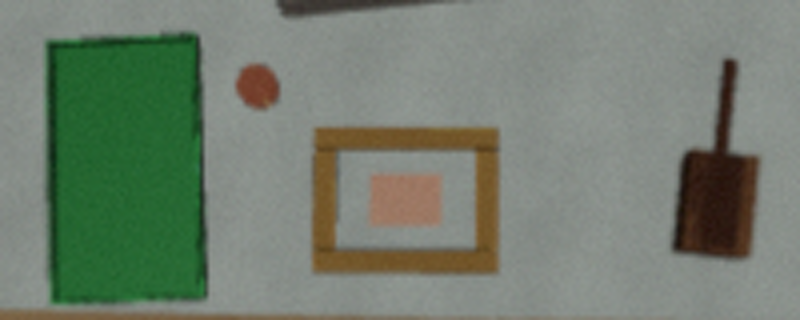

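View pics/s1.png

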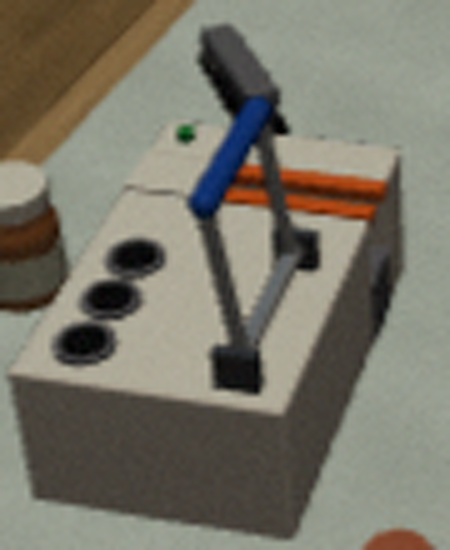

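View pics/s2.png

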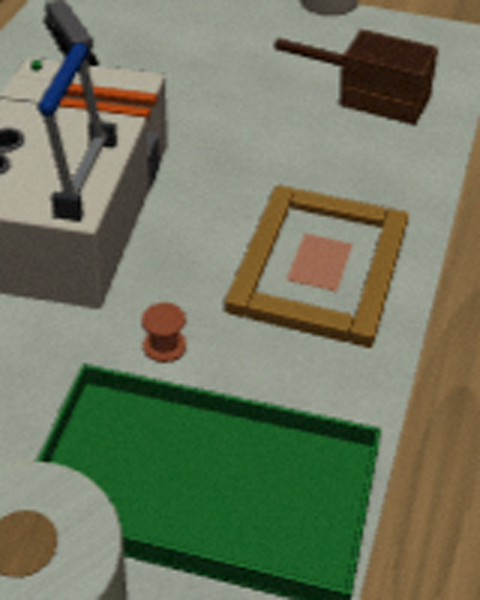

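```bash
cat > m.py <<'E'
from h import *
def cl(X,Y,f,x0,y0): return ((X+.5)/f-.5+x0,(Y+.5)/f-.5+y0)
E
python3 - <<'E'
from m import *
np.set_printoptions(precision=1,suppress=True)
im={n:cv2.imread(f"pics/{n}0.png") for n in C}
hsv={n:cv2.cvtColor(im[n],cv2.COLOR_BGR2HSV) for n in C}
c=[plane("top",cl(X,Y,8,215,125),100) for X,Y in((85,120),(622,66),(652,387),(116,437))]
print("unit corners top",c)
print("mid",np.mean(c,0),"dims",[np.linalg.norm(c[i]-c[i-1]) for i in range(4)])
for i,j in((1,0),(2,3)):
    d=c[i]-c[j];print("yaw from y edge",np.arctan2(d[0],-d[1]))
for i,j in((0,3),(1,2)):
    d=c[i]-c[j];print("yaw x",np.arctan2(d[1],d[0]))
cs=[plane("side",cl(X,Y,5,165,145),100) for X,Y in((10,376),(284,413),(400,150),(165,122))]
print("side corners BL,FL,FR,BR",cs, np.mean(cs,0))
def mask(n,lo,hi,box):
    m=cv2.inRange(hsv[n],lo,hi);k=np.zeros_like(m);x0,x1,y0,y1=box;k[y0:y1,x0:x1]=m[y0:y1,x0:x1];return k
def cen(m):
    M=cv2.moments(m,True);return (M["m10"]/M["m00"],M["m01"]/M["m00"]),M["m00"]
# blue bar
bt=cen(mask("top",(105,120,50),(130,255,255),(220,265,145,175)));bs=cen(mask("side",(105,120,50),(130,255,255),(195,225,160,192)))
print("bar",bt,bs,tri(bs[0],bt[0]))
ot=mask("top",(5,150,100),(16,255,255),(265,300,140,180));r=cv2.minAreaRect(cv2.findNonZero(ot));print("orange",cen(ot),plane("top",cen(ot)[0],100),r)
rt=mask("top",(0,180,100),(4,255,255),(265,300,140,180));print("red",cen(rt),plane("top",cen(rt)[0],80))
gt=mask("top",(50,100,40),(75,255,255),(160,220,180,265));r=cv2.minAreaRect(cv2.findNonZero(gt));print("tray",cen(gt),plane("top",cen(gt)[0],10),[plane("top",p,15) for p in cv2.boxPoints(r)])
# stick
X=[plane("top",cl(x,y,4,160,180),44) for x,y in((730,60),(719,153))];print("shaft",X)
X=[plane("top",cl(x,y,4,160,180),72) for x,y in((685,152),(760,157),(748,258),(674,250))];print("rack",X,np.mean(X,0))
X=[plane("side",cl(x,y,3,190,150),44) for x,y in((277,43),(342,65))];print("shaft side",X)
X=[plane("side",cl(x,y,3,190,150),72) for x,y in((362,32),(437,47),(425,98),(342,80))];print("rack side",X,np.mean(X,0))
print("tip tri",tri(cl(277,43,3,190,150),cl(730,60,4,160,180)))
print("frame",[plane("top",cl(x,y,4,160,180),18) for x,y in((315,127),(499,128),(498,272),(313,272))])
print("spool",plane("top",cl(258,86,4,160,180),35), "vase",plane("side",(300,152),10),"roll",plane("top",(121,207),220))
E
```

```text
unit corners top [array([767.9, 152.4, 100. ]), array([ 797.9, -104.1,  100. ]), array([ 641. , -118.7,  100. ]), array([613.6, 132.8, 100. ])]
mid [705.1  15.6 100. ] dims [np.float64(155.5436205398797), np.float64(258.2509468592502), np.float64(157.54565567911507), np.float64(252.96690160911209)]
yaw from y edge 0.11623679838214535
yaw from y edge 0.10846390429394094
yaw x 0.12638226094902166
yaw x 0.09266270399215441
side corners BL,FL,FR,BR [array([765.2, 158.1, 100. ]), array([611.3, 136.9, 100. ]), array([ 641.6, -116.7,  100. ]), array([799.7, -97.5, 100. ])] [704.5  20.2 100. ]
bar ((243.70103092783506, 159.10309278350516), 97.0) ((210.79545454545453, 175.42424242424244), 132.0) [663.   72.1 213.9]
orange ((279.42138364779873, 161.28930817610063), 159.0) [685.1 -55.7 100. ] ((279.4999694824219, 161.50001525878906), (24.51580047607422, 9.717975616455078), 83.6598129272461)
red ((278.57142857142856, 152.71428571428572), 14.0) [723.8 -52.7  80. ]
tray ((190.90960680989056, 222.01540332387515), 2467.0) [457.8 287.4  10. ] [array([585.3, 372.5,  15. ]), array([591.6, 221.2,  15. ]), array([333.2, 204.8,  15. ]), array([326. , 352.3,  15. ])]
shaft [array([ 569.9, -301.3,   44. ]), array([ 479.4, -289.4,   44. ])]
rack [array([ 477. , -252.3,   72. ]), array([ 473.2, -323.2,   72. ]), array([ 378.4, -310.5,   72. ]), array([ 385. , -241.3,   72. ])] [ 428.4 -281.8   72. ]
shaft side [array([ 568.1, -301.6,   44. ]), array([ 482.4, -280. ,   44. ])]
rack side [array([ 468.5, -314.6,   72. ]), array([ 379.3, -310.4,   72. ]), array([ 374.5, -204.3,   72. ]), array([ 467.5, -208.9,   72. ])] [ 422.5 -259.5   72. ]
tip tri [ 569.  -301.4   44.1]
frame [array([501.9, 100.8,  18. ]), array([503.6, -79.1,  18. ]), array([363.8, -79.3,  18. ]), array([361. ,  99.2,  18. ])]
spool [539.2 156.1  35. ] vase [ 538.6 -462.4   10. ] roll [487.4 493.7 220. ]
```

```bash
cat >> m.py <<'E'
def q(yaw,tilt=0.):
    c,s=np.cos(yaw),np.sin(yaw);z=np.array([np.sin(tilt)*c,np.sin(tilt)*s,-np.cos(tilt)])
    x=np.array([np.cos(tilt)*c,np.cos(tilt)*s,np.sin(tilt)]);y=np.cross(z,x)
    a=R.from_matrix(np.c_[x,y,z]).as_quat();return np.array([a[3],*a[:3]])
def tcp(p,yaw,tilt=0.,ahead=2.):  # TCP pose so that grasp point is at p
    z=np.array([np.sin(tilt)*np.cos(yaw),np.sin(tilt)*np.sin(yaw),-np.cos(tilt)]);return np.asarray(p,float)+ahead*z
UY=0.112; UX=np.array([np.cos(UY),np.sin(UY),0]);UYv=np.array([-np.sin(UY),np.cos(UY),0])
MOUTH=np.array([633.3,-61.3,70.]); HINGE=MOUTH+30*UX+130*UYv; HINGE[2]=114
RY=-0.13; RX=np.array([np.cos(RY),np.sin(RY),0])
TIP0=np.array([569.3,-301.4,44.])
TRAY=np.array([458.,286.,4.]); TY=0.065; TX=np.array([np.cos(TY),np.sin(TY),0])
def bar(v): a=v-.13; return HINGE-100*np.sin(a)*UX+np.array([0,0,100*np.cos(a)])
E
python3 - <<'E'
from m import *
def ck(n,p,yaw,t=0):
    s=kinematics.solve_ik(tcp(p,yaw,t),q(yaw,t)); print(n,None if s is None else np.round(s,2))
ck("shaft",TIP0-65*RX,RY); ck("shaft+130",TIP0+65*RX-[0,0,20],RY)
for t in(.5,.6,.7,.8):
    print(t)
    ck("mat",[545,-290,21],RY,t)
    ck("mat2",[545,-270,21],.0,t)
    ck("out",MOUTH+(-76-110)*UX,UY,t); ck("push",MOUTH+(-76+10)*UX,UY,t)
    ck("tray",TRAY-60*TX+[0,0,24],TY,t);ck("traylift",TRAY-60*TX+[0,0,174],TY,t)
    ck("traylow",TRAY-40*TX+[0,0,24],TY+.1,t)
for v in(1.78,1.2,.6,0): ck("bar",bar(v),UY+np.pi/2); ck("bar-",bar(v),UY-np.pi/2)
E
```

```text
shaft [ 0.43  0.76  0.09  1.8  -0.11  0.58 -1.11]
shaft+130 [ 0.37  0.93  0.11  1.42 -0.12  0.79 -1.19]
0.5
mat [ 1.21  1.13 -1.15  2.08  1.9   0.74 -2.77]
mat2 [ 1.21  1.13 -1.15  2.08  1.86  0.69 -2.63]
out None
push [ 0.41  0.68 -0.39  2.21  2.65  0.24  2.36]
tray [-0.49  0.81 -0.58  2.39  1.97  0.83  1.97]
traylift [-1.42  0.46  0.76  2.3   0.08  0.11 -2.36]
traylow [-0.43  0.81 -0.58  2.37  2.06  0.79  2.07]
0.6
mat [ 0.95  0.89 -0.58  2.15  2.76  0.38  2.52]
mat2 [ 1.25  1.16 -1.15  2.14  2.1   0.67 -2.8 ]
out None
push [ 0.55  0.75 -0.58  2.28  2.67  0.44  2.4 ]
tray None
traylift [-1.2   0.4   0.36  2.36  1.63  0.29  2.32]
traylow None
0.7
mat [ 1.09  0.99 -0.77  2.2   2.74  0.56  2.66]
mat2 [ 1.1   0.99 -0.77  2.2   2.82  0.47  2.7 ]
out None
push [ 0.68  0.85 -0.77  2.34  2.67  0.65  2.48]
tray None
traylift [-0.97  0.41 -0.01  2.41  1.81  0.56  2.07]
traylow None
0.8
mat [ 1.22  1.14 -0.96  2.25  2.73  0.73  2.83]
mat2 [ 1.13  1.04 -0.77  2.24  3.03  0.58  2.56]
out None
push [ 0.8   0.99 -0.96  2.4   2.67  0.88  2.61]
tray None
traylift None
traylow None
bar [ 0.1   0.66 -0.39  1.84  0.36  0.71 -0.38]
bar- [-0.4   0.66  0.39  1.86 -0.37  0.69 -2.82]
bar [ 0.14  0.6  -0.44  1.76  0.33  0.85 -0.35]
bar- [-0.77  0.84  1.13  1.79 -0.86  1.1  -2.36]
bar [ 0.14  0.62 -0.47  1.59  0.32  1.01 -0.32]
bar- [-0.73  0.83  1.13  1.62 -0.8   1.22 -2.46]
bar [ 0.11  0.7  -0.48  1.4   0.33  1.12 -0.3 ]
bar- [-0.66  0.9   1.13  1.43 -0.82  1.33 -2.52]
```

```bash
cat >> m.py <<'E'
def qr(yaw,roll=0.):
    """tool down, then rolled about stick axis so that body leans to -y (roll>0)"""
    ax=np.array([np.cos(yaw),np.sin(yaw),0]);w,x,y,z=q(yaw)
    r=R.from_rotvec(ax*roll)*R.from_quat([x,y,z,w]);a=r.as_quat();return np.array([a[3],*a[:3]]), r.as_matrix()
def pose(p,yaw,roll=0.,ahead=2.):
    Q,M=qr(yaw,roll);return np.asarray(p,float)+ahead*M[:,2],Q
E
python3 - <<'E'
from m import *
print(qr(UY,.5)[1])
def ck(n,p,yaw,r=0):
    s=kinematics.solve_ik(*pose(p,yaw,r)); print(n,None if s is None else np.round(s,2))
for t in(.3,.5,.6):
    print(t)
    ck("out",MOUTH+(-66-20)*UX,UY,t); ck("out",MOUTH+(-150)*UX,UY,t); ck("push",MOUTH+(-66+10)*UX,UY,t)
ck("tray",TRAY-55*TX+[0,0,24],TY);ck("traylift",TRAY-55*TX+[0,0,174],TY)
ck("mat",[560,-290,21],0)
ck("out0",MOUTH+(-150)*UX,UY)
E
```

```text
[[ 9.93734554e-01  9.80838857e-02 -5.35834710e-02]
 [ 1.11765992e-01 -8.72084115e-01  4.76421724e-01]
 [ 3.46944695e-18 -4.79425539e-01 -8.77582562e-01]]
0.3
out [ 0.34  0.74 -0.16  1.8  -0.27  0.72 -1.03]
out [ 0.4   0.68 -0.18  1.97 -0.28  0.63 -0.96]
push [ 0.31  0.77 -0.15  1.72 -0.26  0.77 -1.06]
0.5
out [ 0.44  0.8  -0.19  1.74 -0.43  0.86 -0.84]
out [ 0.51  0.75 -0.22  1.91 -0.44  0.77 -0.77]
push [ 0.41  0.83 -0.18  1.66 -0.42  0.9  -0.88]
0.6
out [ 0.48  0.84 -0.2   1.71 -0.49  0.94 -0.77]
out [ 0.55  0.79 -0.22  1.87 -0.5   0.86 -0.68]
push [ 0.45  0.87 -0.19  1.63 -0.48  0.97 -0.81]
tray [-0.69  0.71  0.05  2.07 -0.1   0.37 -2.06]
traylift [-0.25  0.51 -0.59  1.93  0.39  0.81 -2.56]
mat [ 0.4   0.84  0.07  1.67 -0.08  0.63 -1.05]
out0 [ 0.11  0.63  0.01  2.05 -0.02  0.47 -1.33]
```

```bash
python3 - <<'E'
from m import *
p=robot.get_obs()["ee_pos"]
robot.move_linear([p[0],p[1],340],v=250)
g=TIP0-62*RX
P,Q=pose([g[0],g[1],200],RY); robot.move_to([P[0],P[1],340],Q); 
robot.move_linear(P,v=300)
robot.grip(50)
P[2]=50; hit=robot.move_linear(P,v=120,force_limit=8)
o=robot.get_obs();print(hit,o["clock"],o["ee_pos"],o["force"])
for n in C:
    im=eyes.grab_frame(n)
    b=(320,380,180,260) if n=="top" else (260,360,120,210)
    crop(n,im,*b,7,f"{n}1.png")
E
```

```text
False 5.0667 [ 508.37958353 -293.6928381    50.75675808] [0.59144059 0.18977477 0.86319526]
```

View pics/top1.png

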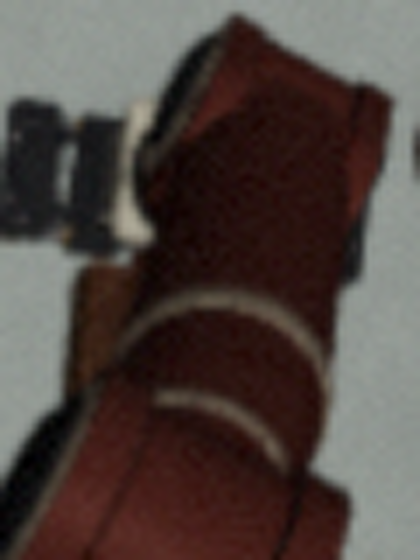

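View pics/side1.png

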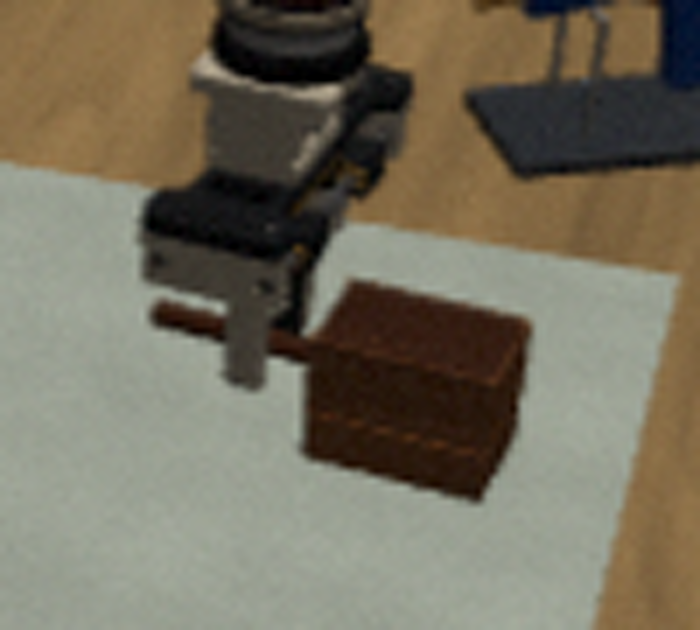

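The fingers straddle the shaft in front of the rack (side crop, about (245,340)). Next I grip and pull along the rack axis.

```bash
python3 - <<'E'
from m import *
np.set_printoptions(precision=1,suppress=True)
robot.grip(5); o=robot.get_obs();print(o["finger_gap"],o["force"])
p=o["ee_pos"].copy()
for d in(40,80,115):
    h=robot.move_linear(p+d*RX,v=100,force_limit=15)
    o=robot.get_obs();print(d,h,o["ee_pos"],o["force"],o["finger_gap"],o["clock"])
    if h:break
for n in C:
    im=eyes.grab_frame(n)
    b=(320,380,165,245) if n=="top" else (240,350,110,210)
    crop(n,im,*b,6,f"{n}2.png")
E
```

```text
13.202671596253875 [-0.2 -0.2  0.4]
40 False [ 547.4 -298.5   49.9] [-0.3 -0.1  0.4] 13.013060536842602 6.4
80 False [ 586.2 -303.8   49.8] [ 0.5  0.8 -1. ] 12.76383446676809 6.95
115 False [ 620.7 -308.3   49.6] [ 0.2  0.4 -0.9] 13.379787107324566 7.45
```

View pics/side2.png

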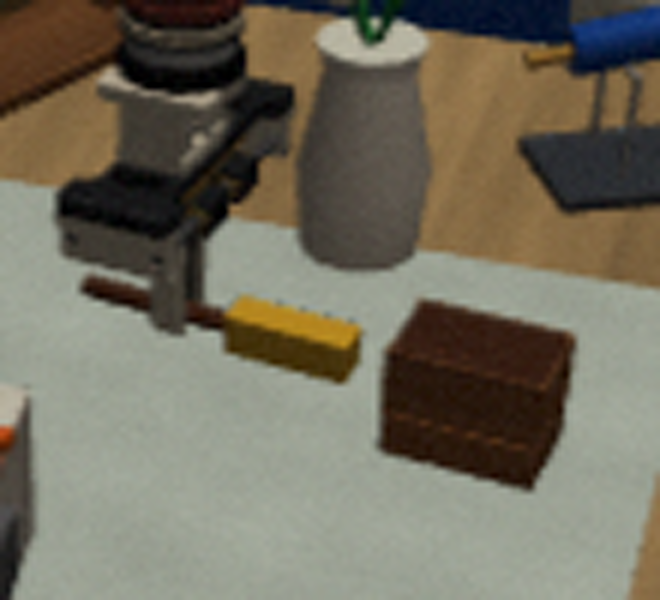

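The stick is free and about level, with the yellow handle clear of the rack. I'll lay it on the mat and take it by the handle.

```bash
python3 - <<'E'
from m import *
np.set_printoptions(precision=1,suppress=True)
p=robot.get_obs()["ee_pos"].copy()
p=p+10*RX+[0,20,0]; 
robot.move_linear(p,v=150)
p[2]=20.5; h=robot.move_linear(p,v=60,force_limit=10)
o=robot.get_obs();print(h,o["ee_pos"],o["force"])
robot.grip(50)
p=robot.get_obs()["ee_pos"].copy()
robot.move_linear([p[0],p[1],200],v=300)
robot.move_linear([p[0]-110,p[1]+160,240],v=400)
o=robot.get_obs();print(o["ee_pos"],o["clock"])
for n in C:
    im=eyes.grab_frame(n); cv2.imwrite(f"pics/{n}3f.png",im[:,:,::-1])
    b=(310,380,165,245) if n=="top" else (240,350,110,210)
    crop(n,im,*b,6,f"{n}3.png")
E
```

```text
False [ 629.9 -290.    20.2] [ 1.   0.2 -0.2]
[ 519.4 -129.6  238.5] 10.65
```

View pics/side3.png

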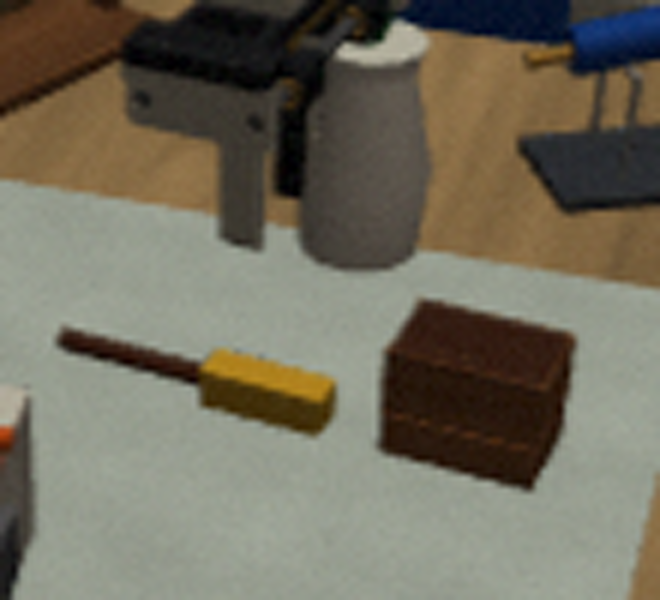

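View pics/top3.png

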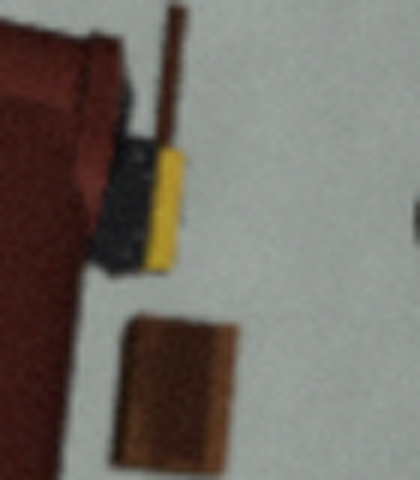

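```bash
python3 - <<'E'
from m import *
np.set_printoptions(precision=1,suppress=True)
T=[plane("top",cl(x,y,6,310,165),z) for x,y,z in((177,6,14),(166,150,14),(185,150,28),(172,271,28))];print(*T)
S=[plane("side",cl(x,y,6,240,110),z) for x,y,z in((60,338,14),(200,371,14),(214,350,28),(335,375,28),(203,380,28),(322,407,28))];print(*S)
im=cv2.imread("pics/side3f.png");m=cv2.inRange(cv2.cvtColor(im,cv2.COLOR_BGR2HSV),(18,120,60),(32,255,255));m[:160]=0;m[190:]=0
m[:,:260]=0;m[:,300:]=0
print(cv2.boundingRect(m))
a=TIP0[:2]+ (125)*RX[:2]+[0,20];print("pred tip",a, "pred handle",a-140*RX[:2])
E
```

```text
[ 692.  -296.6   14. ] [ 594.6 -287.9   14. ] [ 592.4 -297.9   28. ] [ 512.6 -288.3   28. ]
[ 691.8 -295.1   14. ] [ 597.8 -287.8   14. ] [ 590.6 -292.4   28. ] [ 513.9 -289.6   28. ] [ 587.2 -258.9   28. ] [ 512.7 -254.3   28. ]
(273, 168, 23, 14)
pred tip [ 693.2 -297.6] pred handle [ 554.4 -279.5]
```

```bash
python3 - <<'E'
from m import *
np.set_printoptions(precision=1,suppress=True)
SY=-0.11; sx=np.array([np.cos(SY),np.sin(SY),0]); Hc=np.array([553.,-280.3,14])
g=Hc-10*sx
P,Q=pose([g[0],g[1],150],SY); robot.move_to(P,Q); robot.grip(60)
P[2]=20.5; print(robot.move_linear(P,v=120,force_limit=10))
robot.grip(20); o=robot.get_obs(); print(o["finger_gap"],o["ee_pos"],o["force"])
P=o["ee_pos"].copy();P[2]=150; robot.move_linear(P,v=150)
o=robot.get_obs();print(o["finger_gap"],o["force"],o["ee_pos"],o["clock"])
# to in front of channel, rolled
P2,Q2=pose(MOUTH+(-66-125)*UX+[0,0,80],UY,.5)
print(kinematics.solve_ik(P2,Q2))
P1,Q1=pose([P[0]-80,P[1]+80,150],UY-.1,0); 
s=kinematics.solve_ik(P1,Q1);print(s)
E
```

```text
False
27.94702935750084 [ 543.1 -279.3   20.6] [0.1 1.1 0.7]
27.728477826737137 [-0.  -0.3 -2.2] [ 542.3 -278.8  148.9] 14.775
[ 0.6  0.6 -0.3  2.  -0.3  0.9 -0.9]
[ 0.4  0.5 -0.   1.9  0.   0.7 -1.2]
```

```bash
cat >> m.py <<'E'
def stick(tip,yaw,roll=0.): return pose(np.asarray(tip,float)-150*np.array([np.cos(yaw),np.sin(yaw),0]),yaw,roll,-6.6)
E
python3 - <<'E'
from m import *
np.set_printoptions(precision=1,suppress=True)
P,Q=stick(MOUTH-40*UX+[0,0,90],UY,.5); robot.move_to(P,Q)
P,Q=stick(MOUTH-30*UX,UY,.5); robot.move_linear(P,Q,v=120)
o=robot.get_obs();print(o["finger_gap"],o["force"],o["ee_pos"],P,o["clock"])
for n in C:
    im=eyes.grab_frame(n); cv2.imwrite(f"pics/{n}4f.png",im[:,:,::-1])
    b=(215,315,130,230) if n=="top" else (170,290,140,240)
    crop(n,im,*b,6,f"{n}4.png")
print(proj("top",MOUTH-30*UX),proj("side",MOUTH-30*UX))
E
```

```text
27.73713326600324 [-0.2 -0.2 -1.4] [455.2 -84.7  76.2] [454.8 -84.6  75.8] 16.5583
[281.3 184. ] [250.3 193.6]
```

View pics/side4.png

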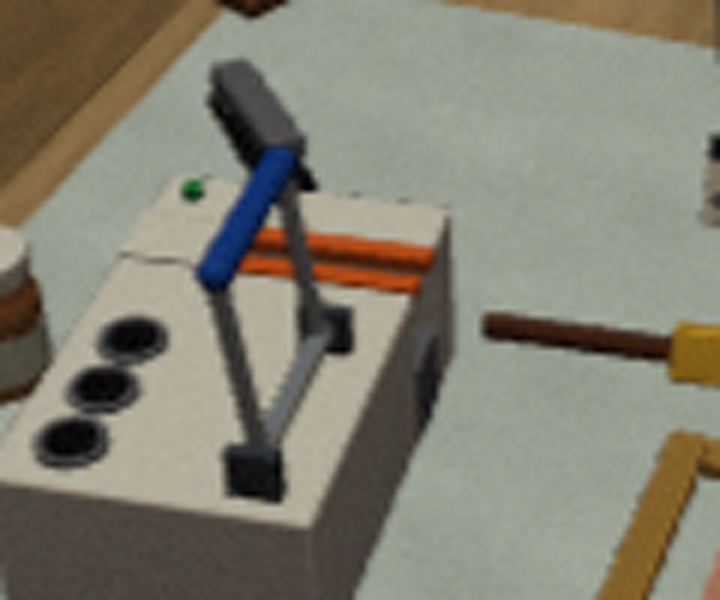

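View pics/top4.png

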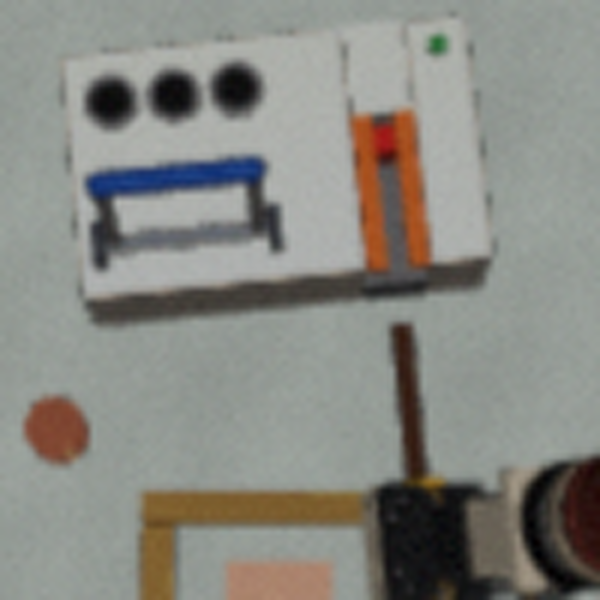

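The tip lines up with the channel in both views: side (251,194), top (282,184), both within 1 px of the prediction. Insert and push.

```bash
python3 - <<'E'
from m import *
np.set_printoptions(precision=1,suppress=True)
P,Q=stick(MOUTH+65*UX,UY,.5); h=robot.move_linear(P,Q,v=80,force_limit=6)
o=robot.get_obs();print(h,o["force"],o["ee_pos"]-P)
if not h:
    P,Q=stick(MOUTH+92*UX,UY,.5); h=robot.move_linear(P,Q,v=20,force_limit=7)
    o=robot.get_obs();print(h,o["force"],(o["ee_pos"]-P)@UX+92,o["clock"])
robot.sleep(.3)
for n in C:
    im=eyes.grab_frame(n); cv2.imwrite(f"pics/{n}5f.png",im[:,:,::-1])
    b=(215,315,130,230) if n=="top" else (170,290,140,240)
    crop(n,im,*b,6,f"{n}5.png")
print(robot.get_obs()["force"])
E
```

```text
False [-0.1  0.5 -1.3] [-0.6 -0.2 -0. ]
True [-4.8 -0.9  1.1] 85.50053000284342 19.1417
[-4.9 -0.8  1.8]
```

View pics/side5.png

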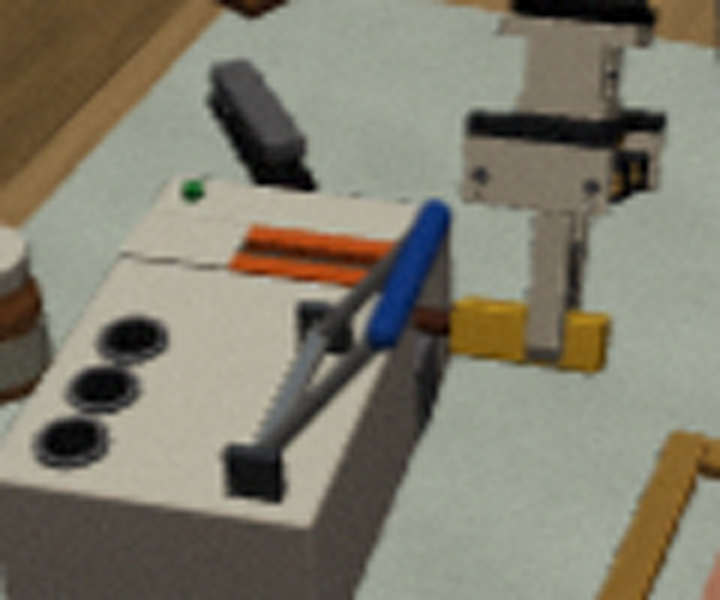

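View pics/top5.png

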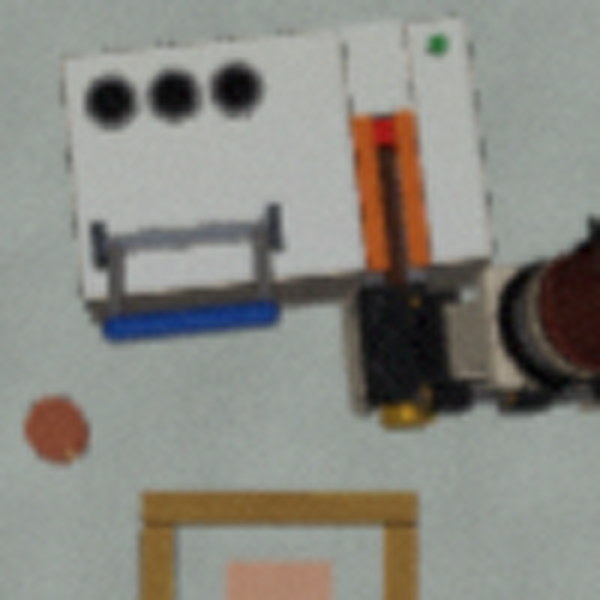

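The lever has tripped and is falling clear of the hand. I'll wait, then withdraw the stick.

```bash
python3 - <<'E'
from m import *
np.set_printoptions(precision=1,suppress=True)
robot.sleep(.8)
P,Q=stick(MOUTH-35*UX,UY,.5); robot.move_linear(P,Q,v=120)
o=robot.get_obs();print(o["force"],o["ee_pos"]-P,o["finger_gap"],o["clock"])
P,Q=stick(MOUTH-35*UX+[0,0,160],UY,.5); robot.move_linear(P,Q,v=250)
for n in C:
    im=eyes.grab_frame(n); cv2.imwrite(f"pics/{n}6f.png",im[:,:,::-1])
    b=(215,315,130,230) if n=="top" else (170,290,140,240)
    crop(n,im,*b,6,f"{n}6.png")
tip=TRAY+88*TX
for z in(170,60,20): print(kinematics.solve_ik(*stick([tip[0],tip[1],z],TY)))
E
```

```text
[ 0.5  0.  -0.6] [1.3 0.1 0.1] 27.9430681513212 21.5
[-0.5  0.4 -0.2  2.   0.1  0.8 -2.3]
[-0.7  0.6  0.1  2.1 -0.1  0.5 -2.1]
[-0.7  0.7  0.1  2.1 -0.2  0.4 -2. ]
```

View pics/side6.png

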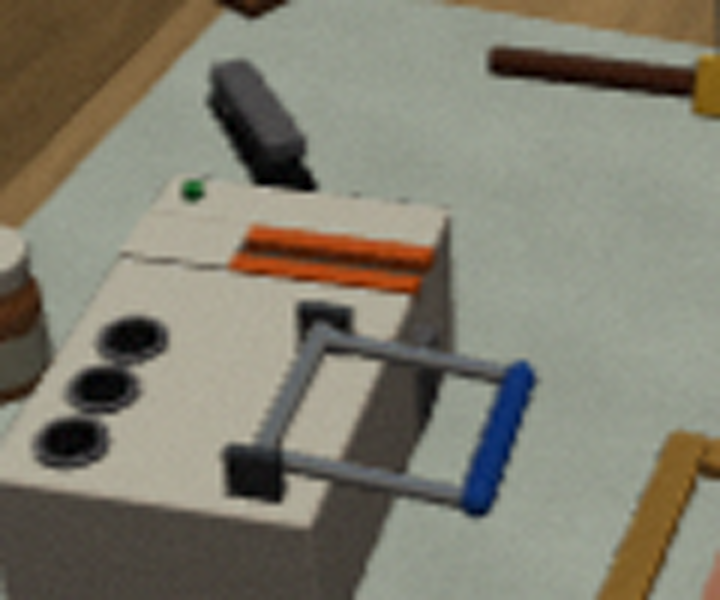

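View pics/top6.png

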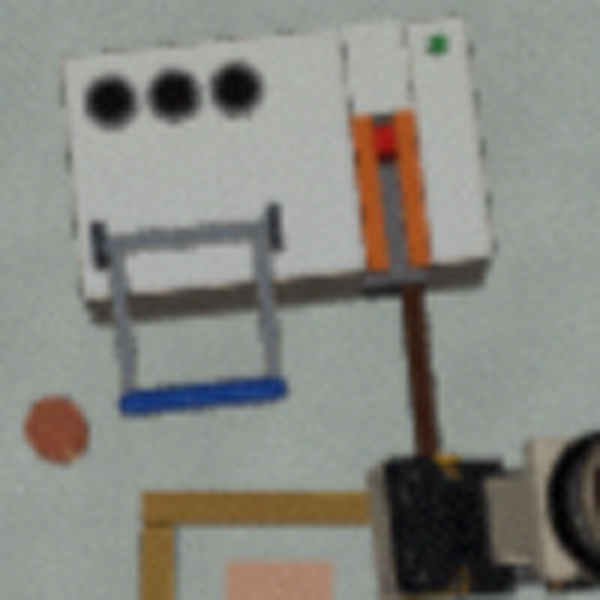

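The lever is fully down (bar at side crop (500,440), top crop (203,396)) and the button is out again. Next, the stick goes into the tray.

```bash
python3 - <<'E'
from m import *
np.set_printoptions(precision=1,suppress=True)
print("bar pred",bar(1.78),"meas top",plane("top",cl(203,396,6,215,130),108),"side",plane("side",cl(500,438,6,170,140),106))
tip=TRAY+88*TX
P,Q=stick([tip[0],tip[1],190],TY); robot.move_to(P,Q)
P,Q=stick([tip[0],tip[1],50],TY); robot.move_linear(P,Q,v=200)
P,Q=stick([tip[0],tip[1],18.5],TY); h=robot.move_linear(P,Q,v=50,force_limit=6)
o=robot.get_obs();print(h,o["force"],o["ee_pos"]-P,o["clock"])
robot.grip(55)
P=robot.get_obs()["ee_pos"].copy();P[2]=230;robot.move_linear(P,v=300)
b=bar(1.78)
robot.grip(50)
# tool yaw UY+pi/2 -> jaws along unit x
P=b+[0,0,100]; robot.move_to(P,q(UY+np.pi/2))
o=robot.get_obs();print(o["ee_pos"],o["clock"])
for n in C:
    im=eyes.grab_frame(n); cv2.imwrite(f"pics/{n}7f.png",im[:,:,::-1])
E
```

```text
bar pred [549.5  60.1 106.1] meas top [551.1  58.3 108. ] side [549.7  59.5 106. ]
True [-0.5  0.4  4.9] [-0.5 -0.4 -0.5] 25.2917
[549.3  60.9 206.2] 28.7833
```

View pics/side7f.png

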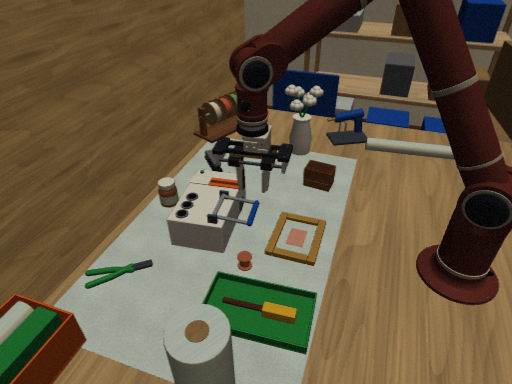

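View pics/top7f.png

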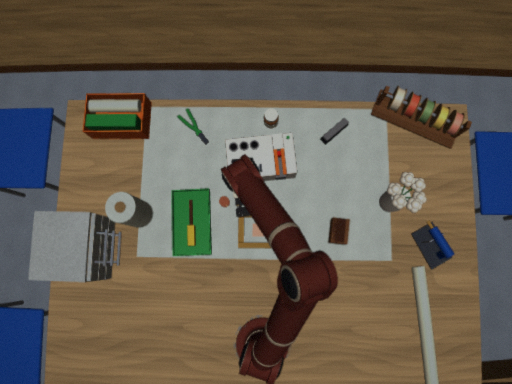

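```bash
python3 - <<'E'
from m import *
np.set_printoptions(precision=1,suppress=True)
P=bar(1.78); Q=q(UY+np.pi/2)
h=robot.move_linear(P,Q,v=80,force_limit=8)
o=robot.get_obs();print(h,o["ee_pos"]-P,o["force"])
im=eyes.grab_frame("side");crop("side",im,170,290,140,240,6,"side8.png")
if not h:
    robot.grip(10);o=robot.get_obs();print(o["finger_gap"],o["force"],o["ee_pos"]-P,o["clock"])
E
```

```text
False [0.4 0.1 0.5] [-1.2 -0.5  0.4]
15.180347769729316 [ 5.3  0.  -1.1] [2.5 0.3 0.7] 30.9917
```

View pics/side8.png

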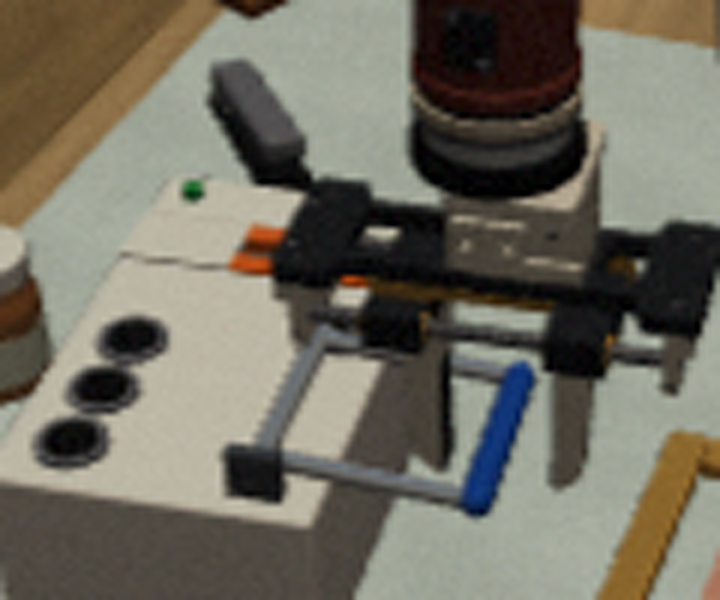

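The bar is pinched in its middle (gap 15 mm); the grip settled 2.5 mm further back than computed, so I shift the arc by that.

```bash
python3 - <<'E'
from m import *
np.set_printoptions(precision=1,suppress=True)
D=np.array([2.7,.3,.3]);Q=q(UY+np.pi/2)
for v in np.arange(1.6,.2,-.2):
    robot.move_linear(bar(v)+D,Q,v=70)
    o=robot.get_obs();print(round(v,2),o["force"],o["ee_pos"]-bar(v)-D,o["finger_gap"],o["clock"])
    if np.linalg.norm(o["force"])>20: break
E
```

```text
1.6 [ 3.2  1.  -3.4] [-0.2 -0.1 -0.3] 15.069918675524184 31.4083
1.4 [ 0.7 -0.2 -2.5] [-0.7 -0.1  0.1] 14.80493018784307 31.8417
1.2 [-5.8 -1.   0.6] [-1.9 -0.2 -0.2] 14.83172635698817 32.275
1.0 [-9.9 -1.3  3.5] [-4.  -0.4 -0.4] 15.364579533001585 32.7083
0.8 [-15.4  -3.1  11.4] [-6.3 -0.6  0.4] 15.09034861593171 33.1417
0.6 [-16.   -3.4  20.5] [-5.1 -0.3  3.1] 15.234709221264728 33.575
```

```bash
python3 - <<'E'
from m import *
np.set_printoptions(precision=1,suppress=True)
D=np.array([3.3,.3,6.3]);Q=q(UY+np.pi/2)
for v in (.6,):
    robot.move_linear(bar(v)+D,Q,v=50)
    o=robot.get_obs();print(round(v,2),o["force"],o["ee_pos"]-bar(v)-D,o["finger_gap"],o["clock"])
for n in C:
    im=eyes.grab_frame(n)
    b=(215,315,130,230) if n=="top" else (170,290,120,220)
    crop(n,im,*b,6,f"{n}9.png")
E
```

```text
0.6 [-5.5  0.   5.2] [-0.3  0.2  0.9] 15.127288575129572 33.8417
```

View pics/side9.png

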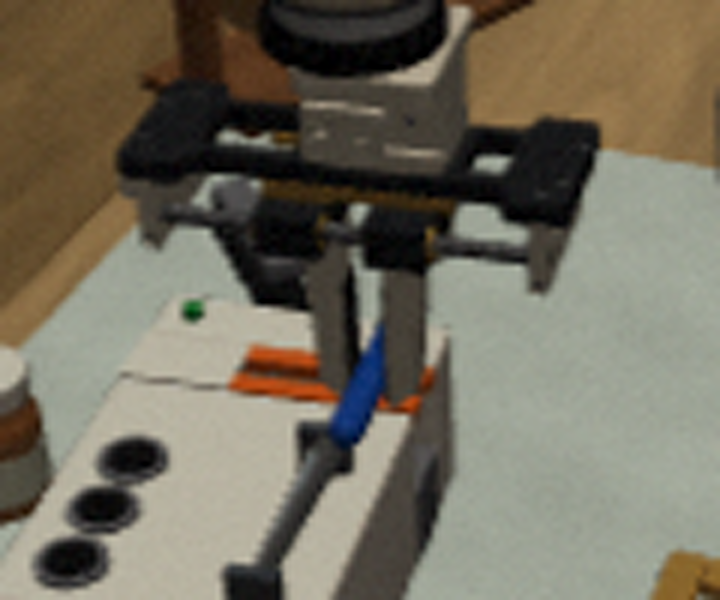

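Forces are back near 5 N and the bar is still held, so I continue to the stop.

```bash
python3 - <<'E'
from m import *
np.set_printoptions(precision=1,suppress=True)
D=np.array([3.3,.3,6.8]);Q=q(UY+np.pi/2)
for v in (.42,.26,.13,.06,0.,-.03):
    h=robot.move_linear(bar(v)+D,Q,v=40,force_limit=15)
    o=robot.get_obs();print(round(v,2),h,o["force"],o["ee_pos"]-bar(v)-D,o["finger_gap"],o["clock"])
    if h: break
for n in C:
    im=eyes.grab_frame(n)
    b=(215,315,130,230) if n=="top" else (170,290,120,220)
    crop(n,im,*b,6,f"{n}10.png")
E
```

```text
0.42 False [-5.3 -0.1  7.2] [-0.1  0.2  1.2] 14.971054802277896 34.55
0.26 False [-4.  -0.5  4.8] [0.6 0.2 0.9] 14.991211404495095 35.1
0.13 False [-2.2  0.2  3.8] [1.  0.1 0.1] 15.14351807668672 35.575
0.06 False [-2.   0.   0.4] [ 0.5  0.  -0.3] 15.246750546192143 35.9
0.0 False [-4.6 -0.6  3.8] [-0.6 -0.1 -0.1] 14.908066165477047 36.2
-0.03 False [-11.2  -1.8   8.1] [-3.4 -0.4  0.3] 15.23436619445721 36.45
```

View pics/side10.png

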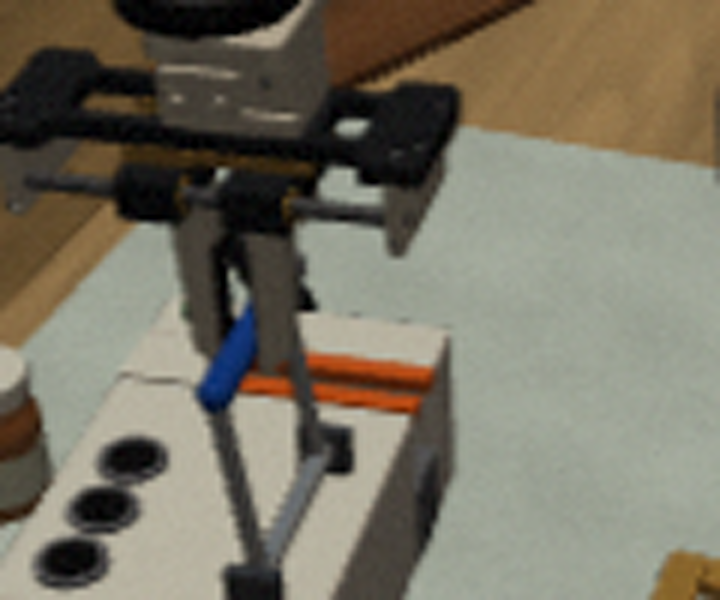

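The lever is at its stop (the hand was blocked 3.4 mm short of its target, with 11 N). I'll relax, release and rise straight up.

```bash
python3 - <<'E'
from m import *
np.set_printoptions(precision=1,suppress=True)
D=np.array([3.3,.3,6.8]);Q=q(UY+np.pi/2)
robot.sleep(.3)
robot.move_linear(bar(0.005)+D,Q,v=20); o=robot.get_obs();print(o["force"])
robot.grip(45); o=robot.get_obs();print(o["finger_gap"],o["force"],o["clock"])
P=o["ee_pos"].copy()
robot.move_linear([P[0],P[1],P[2]+110],Q,v=100)
robot.movej([1.175, 0.4, -0.013, 1.423, 0.008, 1.303, -0.04])
o=robot.get_obs();print(o["ee_pos"],o["clock"])
robot.sleep(.3)
for n in C:
    im=eyes.grab_frame(n); cv2.imwrite(f"pics/{n}11f.png",im[:,:,::-1])
E
```

```text
[-4.3 -0.7  2.9]
45.02568530486135 [-1.2  0.2 -0. ] 37.8667
[ 208.4 -541.1  367.7] 41.825
```

View pics/side11f.png

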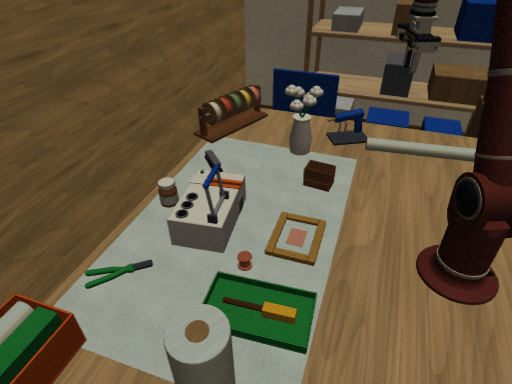

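View pics/top11f.png

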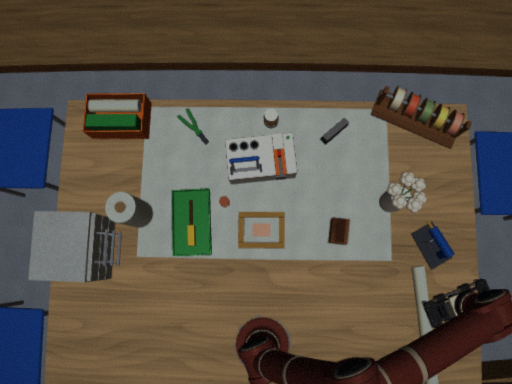

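Lever up (bar near top (244,159), side (211,176)), stick lying in the tray, other objects unmoved. A numeric check, then hand in.

```bash
python3 - <<'E'
from m import *
np.set_printoptions(precision=1,suppress=True)
def cen(f,lo,hi,b):
    h=cv2.cvtColor(cv2.imread(f),cv2.COLOR_BGR2HSV);m=cv2.inRange(h,lo,hi);x0,x1,y0,y1=b
    M=cv2.moments(m[y0:y1,x0:x1],True);return round(M["m10"]/M["m00"]+x0,2),round(M["m01"]/M["m00"]+y0,2)
B=((105,120,50),(130,255,255));Rd=((0,180,100),(4,255,255))
for i in("0","11f"):
    print(cen(f"pics/top{i}.png",*B,(220,265,145,175)),cen(f"pics/side{i}.png",*B,(195,225,160,192)),cen(f"pics/top{i}.png",*Rd,(265,300,140,180)))
y=((18,120,60),(32,255,255))
h=plane("top",cen("pics/top11f.png",*y,(175,210,190,255)),30);print("handle",h,"rel tray along",(h-TRAY)@TX,"tip along",(h-TRAY)@TX+140)
d=[int(cv2.absdiff(cv2.imread("pics/top0.png"),cv2.imread("pics/top11f.png"))[y0:y1,x0:x1].max()) for x0,x1,y0,y1 in((236,288,208,252),(217,232,194,210),(385,430,170,215),(103,150,188,228))];print("diff frame,spool,vase,roll",d)
E
```

```text
(243.7, 159.1) (210.8, 175.42) (278.57, 152.71)
(243.63, 159.09) (210.86, 175.41) (278.69, 152.69)
handle [407.9 282.1  30. ] rel tray along -50.2499323465206 tip along 89.75006765347939
diff frame,spool,vase,roll [10, 10, 10, 13]
```

```bash
python3 -c "
from plant import ticket,robot
print(ticket.sign_off(),robot.get_obs()['clock'])"
```

```text
the job is handed in; nothing more can be done
the job is handed in; nothing more can be done
```

The safety switch was tested and the job is handed in, at about 42 s on the clock; the sign-off gives no verdict.

**What I did:**
- Pulled the stick out of the rack by its shaft, laid it on the mat and took it again by the handle.
- Rolled the hand to the right so the lever could fall past it, then pushed the button until the lever dropped.
- Laid the stick in the green tray.
- Pinched the lever's bar and carried it in an arc, about 0.5 rad/s, up to its stop before letting go.

**Last checks:**
- **Lever and button:** both sit within 0.15 px of where they were in the first pictures, so the lever is up and the button is out.
- **Stick:** it lies flat in the tray, with the handle centre about 50 mm behind the tray's middle and the tip about 90 mm ahead of it.
- **Other objects:** the picture frame, wire spool, vase and paper roll show only image noise between the first and last top pictures. The robot is clear of everything.

**What disagreed:** partway through the lift, the force on the tool rose to about 26 N because my arc was about 6 mm too low. I corrected the arc, and force was 3–14 N for the rest of the lift, the highest against the stop.

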